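# Snap the axle clip home on a trolley castor with the clip fork

### The job

Finish refitting the wheel of this stock trolley's sprung castor: take the clip fork by its handle and, with the fork and not the fingers, push the E-clip that lies on the washer straight sideways under the axle head until it snaps fully home in the axle groove, pushing no harder than it needs so that the clip is not bent. Then draw the fork back and lay it down gently on its rubber mat, flat as it lay before; do not shift the other things on the bench.

Things in the scene. Friction and masses are not known exactly. Their poses are not given: they have to be found in the camera images.
- castor: Grey sprung trolley castor on its side, bolted to a fixed plywood board (215 x 250 x 15 mm); its stub axle points up. Origin: bench surface under the axle at rest, z up, x the way to push the clip on. Tyre dia 125 mm, top at 96 mm; washer dia 64 mm, top at 107 mm; mounting plate on edge 86 mm beyond the axle (+x), 115 mm high. The -x side is open for the tool.
- swing_arm (a joint): Swing of the suspension arm (rad, 0 at rest) that carries the axle 115 mm from its pivot at the castor's +y. Pushed along +x the axle yields on a soft spring, 1 mm per 2.1 N, to a stop at 11 mm, and springs back; stiff in other directions. So the snap comes only with the fork some mm beyond the axle's rest position.
- groove (a point): Point on the axle axis, 109 mm above the bench, where the clip's centre is when home. Moves with the axle; axes as the castor's at rest. The groove (dia 16 mm, 5.5 mm wide) starts right on the washer, 107 to 112.5 mm above the bench; over it the axle head, dia 20 mm, to 124.5 mm.
- clip: Dark steel E-clip, 4 mm thick, dia 37 mm, 26 g; mouth with two springy prongs to +x, straight heel 22 mm wide 19 mm behind the centre. Origin: ring centre, underside, z up. It lies loose on the washer on the castor's -x side, mouth to the axle within 0.2 rad, 13 to 18 mm before home, up to 2 mm aside.
- clip_centre (a point): Centre of the clip's ring at mid thickness. The prongs meet the groove 10.5 mm before home; from there the push rises with friction to a peak of 12 to 22 N, drops by more than half as the clip snaps, then rises again (about 2 N per mm) against the seated clip. A fork push over 30 N bends the clip.
- fork: Clip fork lying on the mat, 160 g: wooden handle 110 x 24 x 32 mm (high), flat sides, and a 5 mm steel blade along +x at mid height. Origin: underside of the handle at the grip point, near the centre of mass; handle from 73 mm behind to 37 mm ahead of it, tool up to 121 mm ahead; z up.
- fork_seat (a point): 118 mm ahead of the fork's origin, 16 mm above its underside, mid blade: where the clip's centre is when its heel is on the pocket floor, which lies 19 mm behind this point. Pocket opens to +x between two tines, 35 mm apart at the root, flaring to about 50 mm at the tips 3 mm ahead of this point; 59 mm wide overall.
- mat: Black rubber mat fixed to the bench, 300 (x) x 130 (y) x 3 mm; origin: centre of its underside. The fork lies on it and belongs back on it, any heading: grip point (fork origin) within 110 mm along and 55 mm across of the mat's centre.
- spare_wheel: Spare wheel, grey rubber tyre and white hub, Ø125 mm, 51 mm high, lying flat. Origin: centre of its underside. Bystander.
- grease_tin: Plain round steel tin, Ø68 mm, 60 mm high, standing. Origin: centre of its underside. Bystander.
- spanner: Steel spanner 180 mm long, 8 mm thick, lying flat. Origin: middle of its underside. Bystander.
- parts_box: Open grey plastic parts box, 90 x 130 x 45 mm. Origin: centre of its underside. Bystander.

How it is judged:
On the way, in this order (a step that is already met when the one before it is completed fails the run):
1. the fork is picked up off its mat (height (world z) of fork above 0.04 m and contact force between the fingers and fork above 1 N), for 0.2 s.
2. the clip is home in the groove, with the held fork at it (horizontal distance between clip_centre and groove below 0.002 m and z of clip_centre in the frame of groove between -0.002 and 0.002 m and angle between clip's own z axis and vertical below 0.12 rad and distance between fork_seat and groove below 0.05 m and contact force between the fingers and fork above 1 N), for 0.1 s.
At the end, for the whole second after the job is handed in: Clip home and at rest: centre within 1.5 mm of the axle axis and 2 mm of the groove point's height, flat within 0.12 rad. Fork released, at rest on the mat, underside down (within 0.1 rad, at most 5 mm above it), its grip point within 110 mm along and 55 mm across of the mat's centre (horizontal distance between clip_centre and groove below 0.0015 m and z of clip_centre in the frame of groove between -0.002 and 0.002 m and angle between clip's own z axis and vertical below 0.12 rad and x of fork in the frame of mat between -0.11 and 0.11 m and y of fork in the frame of mat between -0.055 and 0.055 m and z of fork in the frame of mat below 0.008 m and angle between fork's own z axis and vertical below 0.1 rad and linear speed of each of fork, clip below 0.02 m/s); the robot touches nothing.
It fails at once if the fork presses on the clip with more than 30 N (clip bent) (contact force between fork and clip above 30 N).
It fails at once if the fingers touch the clip (contact force between the fingers and clip above 0.5 N).
It fails at once if the fork is forced against the castor, wheel, washer or axle with more than 20 N (contact force between fork and castor above 20 N).
It fails at once if the fork is let fall (linear speed of fork above 0.5 m/s and contact force between the fingers and fork below 0.1 N).
It fails at once if another thing on the bench is shifted by more than 20 mm (distance of any of spare_wheel, grease_tin, spanner, parts_box from where it was at the start of the episode above 0.02 m).
It also fails if it takes over 64 s, if anything falls off the work surface, if the arm or the gripper's body presses on something with over 40 N, if the wrist force passes 120 N, or if a joint passes its speed limit or range.

### The arm

A 6-joint arm with a two-finger parallel gripper is mounted at the origin on the work surface. World frame = base frame: x ahead of the robot, y to its left, z up, the work surface at z = 0. Lengths are in m, angles in rad, forces in N, time in s.
With the tool pointing down it reaches from about 0.3 to 0.775 m from the base axis. Payload 14.6 kg.
Tool frame: the origin (TCP) lies between the finger pads; the fingertips stand ctrl.tip_extent ahead of it and the grasp point (between the pads) lies 3 mm ahead of it (ctrl.tip_extent is the distance from the TCP to the fingertips, in m); z points along the fingers, y is the line along which they close (so a half turn about z gives the same grasp; the last joint's range is limited). The gripper opens to 94 mm and grips with 3 to 60 N. Pads are 16 mm wide; open, the fingers measure 119 mm over their backs; the gripper's body (75 mm by 177 mm) begins 78 mm behind the grasp point.
Start: joints at [1.195, 0.3, 1.521, -0, 1.321, -0.067], TCP at [0.167, 0.524, 0.227] pointing down, gripper open.
Joint ranges: [-3.03, 3.03], [-0.79, 2.21], [0.23, 2.52], [-1.04, 4.18], [0, 3.07], [-2.55, 2.55]. Speed limits (rad/s): [2.22, 2.22, 2.57, 3.14, 3.14, 3.14].

### API

Orientations are given as [roll, pitch, yaw] about the fixed x, y, z axes, in that order (R = Rz(yaw) Ry(pitch) Rx(roll)).
In Python, from station import ctrl gives the robot as it stands.
- The arm moves only by the shell command python3 shift.py 'ROWS' [OPENING] [FORCE]. ROWS is a JSON object whose key "segments" holds a list of rows, 1 to 10 of them, each of 6 numbers: dx, dy, dz in shares of the most that a row can go, 1 being 50 mm, then a rotation vector rx, ry, rz in a scale on which 1.0 is 4 rad; each row shifts and turns the commanded pose from where the row before left it, along the tool's axes as they then stand; what a row does not reach is not made up. A row lasts 1/10 s, in which the tool goes at most 0.05 m and 0.15 rad, less where a joint would pass 70% of its speed; a pose out of reach is approached as far as the arm can. OPENING is the finger opening in m, set as the command begins (- or left out keeps the last). The fingers move at their own pace and stop on an object; FORCE is the grip in N (left out, the last holds). Time passes only in rows, so rows that do not move let the fingers close. It prints the time, the measured TCP pose, the force, the opening and the grip force at its end. Input that does not fit is refused with a message, and nothing moves.
- ctrl.get_obs(): the state, without advancing time (a new reading comes with each control period).
- ctrl.camera(name): name is "side" or "top"; returns a dict with "pixels" (400x640x3 uint8, blue, green, red), "fx", "fy", "cx", "cy" (pixels), "k1" (the pictures are not rectified: a ray, as slopes to the right and down, at radius r is drawn at 1 + k1 r^2 times it, then the intrinsics apply), "extrinsics" (4x4, takes a point from camera to world coordinates). Camera axes: x right, y up, looking along -z (the intrinsics and any distortion apply to the point x, -y, -z); pixel columns grow to the right and rows downward; lengths in m; the calibration is good to about 2 mm. A picture is of the moment at which its call begins. There is no depth.
- ctrl.hand_in(): hands the job in; it is judged then, once.
The state is a dict: "time_s": time; "qpos": joint angles; "joint_vel": joint speeds; "tau": joint torques, N m; "ee_pos": TCP position; "eef_rot": TCP orientation; "force": force on the tool from outside, world axes, zero at the start; "moment": the same for the moment, N m; "grip_width": finger opening in m; "grip_force": force on a finger pad.
Only numpy, scipy, OpenCV 4.12 (cv2) and the standard library are available. Lean on these libraries where they do the work, as an engineer would, in place of code of your own. Each camera call takes 0.05 s, during which the arm holds its last target. There are 200 camera calls.

## Working session

There is one attempt and no reset: what is moved stays moved. The work goes in short steps, Python scripts to look and compute and a shell command to move; the robot and the scene stay as the last step left them, time stands still between calls to the robot, and variables do not carry over. Pictures are saved under pics/ and viewed, at most 10 in all, crops included, and the job is handed in when it is done.

```bash
ls; mkdir -p pics
python3 - <<'E'
from station import ctrl
import cv2,numpy as np
print(ctrl.get_obs(),ctrl.tip_extent)
for n in("top","side"):
    c=ctrl.camera(n);cv2.imwrite(f"pics/{n}0.png",c["pixels"]);print(n,c["fx"],c["fy"],c["cx"],c["cy"],c["k1"],np.round(c["extrinsics"],4).tolist())
E
```

```text
pics
shift.py
station.py
{'time_s': 0.0, 'qpos': array([ 1.19538195e+00,  3.00449852e-01,  1.52156574e+00,  1.07960825e-05,
        1.32067529e+00, -6.66324675e-02]), 'joint_vel': array([-1.50131339e-03,  3.18940362e-06, -4.97826772e-04,  3.97216354e-04,
       -1.26408978e-03, -6.79544906e-04]), 'tau': array([ 1.49821758e-04, -5.31810915e+01, -3.52748072e+01,  7.08539109e-02,
        2.44087115e-02, -1.11290767e-04]), 'ee_pos': array([0.1670786 , 0.52377174, 0.22690446]), 'eef_rot': array([-3.14049756e+00, -8.35572631e-05,  2.83280802e+00]), 'force': array([ 0.19741008, -0.42300624,  0.21304467]), 'moment': array([-0.00651466, -0.00061162, -0.00326497]), 'grip_force': 0.0, 'grip_width': 0.09401672686830445} 0.022
top 440.4302377634566 440.4302377634566 309.26191013357897 210.79580273420459 0.008306470327231145 [[0.0148, 0.9988, -0.0458, 0.4934], [-0.9999, 0.0148, 0.0003, 0.055], [0.0009, 0.0458, 0.999, 1.3759], [0.0, 0.0, 0.0, 1.0]]
side 408.1482494845869 408.1482494845869 322.1684357423517 201.42765564369554 -0.05935327895325766 [[0.9833, 0.1168, -0.1398, 0.4185], [-0.1816, 0.6887, -0.702, -0.6561], [0.0143, 0.7156, 0.6983, 0.7956], [0.0, 0.0, 0.0, 1.0]]
```

View pics/top0.png

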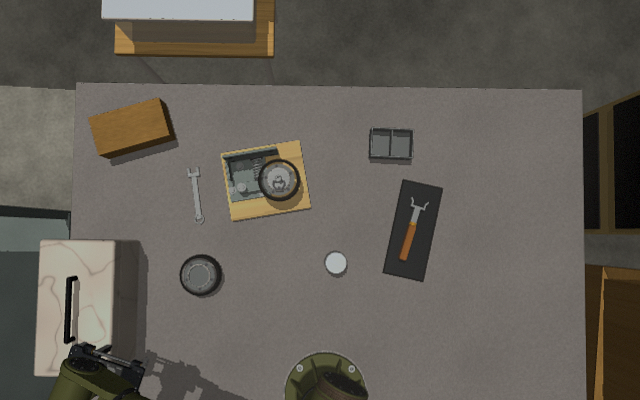

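View pics/side0.png

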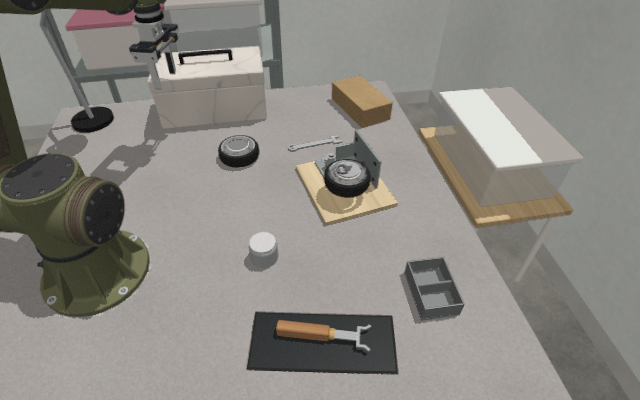

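The top view shows the fork handle near (409,240) with its tines near (419,203), on the mat centred near (413,230). The castor axle is near (279,182). In the side view the fork runs from (277,330) to (370,340) and the wheel is near (347,177). I'll take enlarged crops of the castor and the fork.

Run:
```python
import cv2,numpy as np
t=cv2.imread("pics/top0.png");s=cv2.imread("pics/side0.png")
r=lambda im,x0,y0,w,h:cv2.resize(im[y0:y0+h,x0:x0+w],(400,300),interpolation=cv2.INTER_CUBIC)
# top castor 48x36 (x8.33), side castor; fork top 80x90
a=np.hstack([r(t,255,162,48,36),r(s,320,150,56,42)])
b=np.hstack([r(t,355,175,120,90),r(s,240,300,160,120-20)])
cv2.imwrite("pics/crop1.png",np.vstack([a,b]))
```

```text
(no output)
```

View pics/crop1.png

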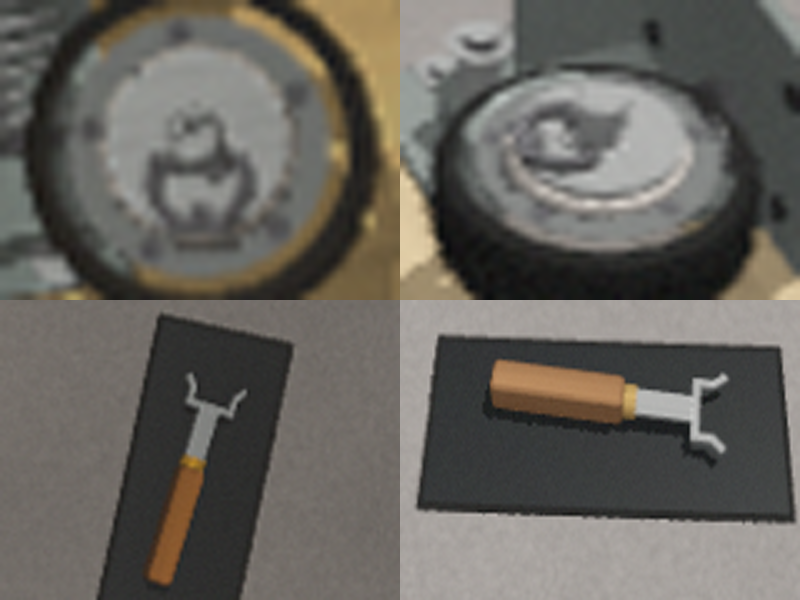

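In the top crop the axle head is near px (278.4,178.6). The clip lies below it with its heel at about (280,191), so castor +x points up and slightly left in the image. The bottom crops show the orange handle and steel tines clearly. Next I'll measure.

```bash
cat > h.py <<'E'
import cv2,numpy as np
from station import ctrl
def cams(): return {n:ctrl.camera(n) for n in("top","side")}
def ray(c,p):
    p=np.atleast_2d(p).astype(float)
    d=np.c_[(p[:,0]-c["cx"])/c["fx"],(p[:,1]-c["cy"])/c["fy"]]; u=d.copy()
    for _ in range(10): u=d/(1+c["k1"]*(u**2).sum(1,keepdims=True))
    E=np.array(c["extrinsics"]); v=np.c_[u[:,0],-u[:,1],-np.ones(len(u))]@E[:3,:3].T
    return E[:3,3],v
def onz(c,p,z):
    o,v=ray(c,p); return o+v*((z-o[2])/v[:,2:])
def tri(ct,pt,cs,ps):
    o1,v1=ray(ct,pt);o2,v2=ray(cs,ps);v1=v1[0];v2=v2[0]
    k=np.linalg.lstsq(np.c_[v1,-v2],o2-o1,rcond=None)[0]
    a=o1+k[0]*v1;b=o2+k[1]*v2
    return (a+b)/2,np.linalg.norm(a-b)
def proj(c,P):
    E=np.array(c["extrinsics"]);q=(np.atleast_2d(P)-E[:3,3])@E[:3,:3]
    u=np.c_[q[:,0],-q[:,1]]/-q[:,2:]; u=u*(1+c["k1"]*(u**2).sum(1,keepdims=True))
    return u*c["fx"]+[c["cx"],c["cy"]]
def mask(im,lo,hi,roi):
    m=cv2.inRange(cv2.cvtColor(im,cv2.COLOR_BGR2HSV),lo,hi);z=np.zeros_like(m);x0,y0,x1,y1=roi
    z[y0:y1,x0:x1]=m[y0:y1,x0:x1]; return z
def big(m):
    k=cv2.findContours(m,cv2.RETR_EXTERNAL,cv2.CHAIN_APPROX_NONE)[0]; return max(k,key=cv2.contourArea)
E
python3 - <<'E'
from h import *
c=cams();t,s=c["top"],c["side"]
def axis(c,k,z):  # rect of contour rays on plane z -> centre, dims, yaw
    P=onz(c,k.reshape(-1,2),z)[:,:2].astype(np.float32)*1000
    r=cv2.minAreaRect(P);b=cv2.boxPoints(r);e=[b[1]-b[0],b[2]-b[1]];e=max(e,key=np.linalg.norm)
    return np.round(np.array(r[0]),1),np.round(r[1],1),round(float(np.arctan2(e[1],e[0])),3)
hk=big(mask(t["pixels"],(5,130,80),(16,255,255),(370,170,450,290)))
print("handle",axis(t,hk,.035),cv2.minAreaRect(hk))
mk=big(mask(t["pixels"],(0,0,0),(180,255,75),(370,170,450,290)))
print("mat",axis(t,mk,.003))
bk=mask(t["pixels"],(14,60,120),(30,255,255),(210,130,320,230))
pts=np.argwhere(bk)[:,::-1]; hull=cv2.convexHull(pts.astype(np.int32))
print("board",axis(t,hull,.015))
# steel of fork
fk=big(mask(t["pixels"],(0,0,110),(180,60,255),(395,185,440,235)))
print("steel",axis(t,fk,.019),fk.reshape(-1,2).min(0),fk.reshape(-1,2).max(0))
# heights: handle corners, two views
hs=big(mask(s["pixels"],(5,130,80),(18,255,255),(250,300,400,380)))
print("side handle",cv2.minAreaRect(hs))
g=cv2.cvtColor(t["pixels"],cv2.COLOR_BGR2GRAY); print(g[165:200,262:298])
E
```

```text
handle (array([ 463.2, -244.3]), array([ 22.7, 107.8]), -0.294) ((407.2540588378906, 242.42431640625), (7.499189853668213, 35.510868072509766), 17.10272979736328)
mat (array([ 501.7, -267.8]), array([130.6, 300.1]), -0.206)
board (array([650.7, 193.7]), array([214.5, 250.6]), -1.386)
steel (array([ 561.5, -276.4]), array([51.5, 71.1]), -0.29) [411 197] [428 222]
side handle ((302.4051818847656, 334.606201171875), (53.57498550415039, 7.572234630584717), 4.899092674255371)
[[ 67  52  34 ... 150 146 145]
 [ 50  34  34 ... 108 151 148]
 [ 34  29  37 ...  62 122 156]
 ...
 [108 144 133 ...  99  98  99]
 [145 156 153 ...  98  98  97]
 [152 151 153 ...  96  96  97]]
```

Run:
```python
from h import *
np.set_printoptions(linewidth=250)
c=cams();t,s=c["top"],c["side"]
g=cv2.cvtColor(t["pixels"],cv2.COLOR_BGR2GRAY); 
for r in range(164,196): print(r,*g[r,264:295])
print()
hs=mask(s["pixels"],(5,130,80),(18,255,255),(250,300,400,380)); V=s["pixels"].max(2)
ys=[(x,*np.where(hs[:,x])[0][[0,-1]], V[np.where(hs[:,x])[0],x].tolist()) for x in (285,300,315)]
print(*ys,sep="\n")
gs=cv2.cvtColor(s["pixels"],cv2.COLOR_BGR2GRAY)
for r in range(158,188): print(r,*gs[r,328:368])
```

```text
164 51 37 31 34 39 63 84 86 94 99 101 99 91 99 107 106 108 105 111 134 148 152 142 130 92 30 34 33 44 93 153
165 33 34 29 42 73 89 96 101 107 108 105 87 80 86 106 111 108 108 109 112 119 125 139 151 137 92 43 34 31 51 111
166 34 35 54 87 93 96 105 108 109 110 104 86 74 84 107 106 107 109 107 107 107 109 115 131 142 138 122 64 31 33 52
167 36 59 94 96 103 106 110 108 108 108 106 103 108 126 131 126 116 114 106 107 108 108 108 113 121 140 150 128 68 29 29
168 50 101 132 119 108 108 109 108 106 110 135 151 150 155 154 154 149 144 139 135 115 108 108 108 109 119 142 154 130 48 32
169 80 119 124 114 108 107 108 114 135 147 148 153 150 150 150 149 148 144 147 149 135 123 106 109 108 109 120 145 159 128 32
170 116 118 110 108 109 107 101 102 156 151 148 146 145 143 144 145 146 148 148 147 145 145 130 107 107 108 111 116 130 148 69
171 124 115 108 109 108 115 138 135 150 146 147 147 146 147 148 146 147 148 148 147 149 154 155 121 106 107 97 103 105 115 86
172 99 113 110 108 113 138 155 149 147 149 148 149 149 150 148 150 150 149 148 147 148 148 151 142 118 90 83 90 103 102 94
173 101 110 107
[... 6595 characters left out ...]
34 131 125 132 127 122 110 85 58 43 42 43 36 29 27
183 25 29 26 27 26 36 44 43 44 52 86 114 123 136 138 139 135 124 123 122 129 138 137 133 121 126 133 131 126 115 76 55 42 43 44 41 36 26 23 27
184 21 19 20 20 26 24 31 41 43 41 39 45 49 68 89 115 123 137 138 136 138 136 135 136 128 106 90 90 76 44 43 44 44 41 38 32 25 30 26 19
185 23 23 25 20 30 30 25 26 29 36 39 39 42 45 43 44 44 47 51 70 66 69 70 64 45 41 45 45 43 44 43 42 33 30 30 30 27 26 21 24
186 23 21 27 23 23 21 25 23 28 30 27 32 33 37 42 40 43 45 45 45 44 45 43 45 42 43 42 43 39 39 28 30 27 27 28 24 28 24 24 23
187 20 23 20 22 19 21 22 23 22 26 24 24 27 30 30 33 32 30 34 35 41 35 35 35 38 35 31 28 29 25 31 30 26 23 28 21 19 22 20 36
```

Run:
```python
from h import *
c=cams();t,s=c["top"],c["side"]
ax=onz(t,(278.2,178.2),.107)[0];print("axle",ax,"pred side",proj(s,ax))
m=cv2.inRange(s["pixels"][:,:,1],150,255);z=np.zeros_like(m);z[158:180,333:363]=m[158:180,333:363]
k=cv2.convexHull(big(z));print("side washer",cv2.fitEllipse(k),"tri",tri(t,(278.2,178.2),s,cv2.fitEllipse(k)[0]))
# handle wood: wide mask both views, end points along fork axis
for n,cc,roi in(("t",t,(370,170,450,290)),("s",s,(250,300,400,380))):
    k=big(mask(cc["pixels"],(3,90,60),(22,255,255),roi));r=cv2.minAreaRect(k);print(n,r)
    y=mask(cc["pixels"],(17,120,120),(30,255,255),roi);print("ferrule",cv2.moments(y,True)["m00"],[cv2.moments(y,True)[q]/cv2.moments(y,True)["m00"] for q in("m10","m01")])
    cc["k"]=k
o=np.array([.4804,-.2495]);f=np.array([np.cos(-.292),np.sin(-.292)]);l=np.array([-f[1],f[0]])
for zz in(.025,.035,.045):
    P=[[*(o+a*f+b*l),zz] for a,b in((-.073,.012),(.037,.012))];print(zz,"left top edge side px",proj(s,P).round(1).tolist(), "heads",)
S=s["k"].reshape(-1,2)
for x in(285,300,315):print(x,S[S[:,0]==x][:,1].min(),S[S[:,0]==x][:,1].max())
```

```text
axle [0.64465027 0.14594795 0.107     ] pred side [[347.50562094 168.82201796]]
side washer ((347.4250183105469, 169.56370544433594), (18.747556686401367, 25.643638610839844), 100.61959838867188) tri (array([0.6448135 , 0.14617348, 0.10426454]), np.float64(0.0003291627059469855))
t ((407.21173095703125, 240.72242736816406), (8.948249816894531, 39.312644958496094), 17.35402488708496)
ferrule 20.0 [412.75, 223.6]
s ((304.7465515136719, 330.3424377441406), (58.10746765136719, 16.293935775756836), 6.519801616668701)
ferrule 47.0 [330.9148936170213, 332.7659574468085]
0.025 left top edge side px [[276.4, 321.2], [329.0, 326.9]] heads
0.035 left top edge side px [[276.1, 318.7], [329.1, 324.5]] heads
0.045 left top edge side px [[275.8, 316.2], [329.2, 322.0]] heads
285 320 336
300 322 338
315 324 339
```

The manual's scale: shifts go in shares of 50 mm and turns go in shares of 4 rad. Converting my numbers, -0.0321 m is -0.642, -0.0267 m is -0.534, -0.001 rad / 4 = -0.0003.

```bash
python3 shift.py '{"segments": [[-0.534, -0.642, 0, 0, 0, -0.0003], [-0.534, -0.642, 0, 0, 0, -0.0003], [-0.534, -0.642, 0, 0, 0, -0.0003], [-0.534, -0.642, 0, 0, 0, -0.0003], [-0.534, -0.642, 0, 0, 0, -0.0003], [-0.534, -0.642, 0, 0, 0, -0.0003], [-0.534, -0.642, 0, 0, 0, -0.0003], [-0.534, -0.642, 0, 0, 0, -0.0003], [-0.534, -0.642, 0, 0, 0, -0.0003], [-0.534, -0.642, 0, 0, 0, -0.0003]]}' 0.07
python3 shift.py '{"segments": [[-0.534, -0.642, 0, 0, 0, -0.0003], [-0.534, -0.642, 0, 0, 0, -0.0003], [-0.534, -0.642, 0, 0, 0, -0.0003], [-0.534, -0.642, 0, 0, 0, -0.0003], [-0.534, -0.642, 0, 0, 0, -0.0003], [-0.534, -0.642, 0, 0, 0, -0.0003], [-0.534, -0.642, 0, 0, 0, -0.0003], [-0.534, -0.642, 0, 0, 0, -0.0003], [-0.534, -0.642, 0, 0, 0, 0], [-0.534, -0.642, 0, 0, 0, 0]]}'
cat >> h.py <<'E'
from scipy.spatial.transform import Rotation as R
def go(xyz,yaw):
    o=ctrl.get_obs();r=R.from_euler("xyz",o["eef_rot"])
    d=r.inv().apply(np.array(xyz)-o["ee_pos"]);w=(r.inv()*R.from_euler("xyz",[np.pi,0,yaw])).as_rotvec()
    print("t",round(o["time_s"],2),"pos",o["ee_pos"].round(4),"rot",o["eef_rot"].round(3),"F",o["force"].round(1),"shift",d.round(4),w.round(4))
E
python3 -c "
from h import *
go((.4804,-.2495,.030),2.85)"
```

```text
time_s: 1.4
ee_pos: [0.326, 0.1361, 0.2277]
eef_rot: [3.141, 0.001, 2.843]
force: [0.4, 0.2, 0.3]
grip_width: 0.0702
grip_force: 0.0
time_s: 2.4
ee_pos: [0.4885, -0.2487, 0.2274]
eef_rot: [-3.142, 0.0, 2.851]
force: [0.5, -0.2, -0.1]
grip_width: 0.0701
grip_force: 0.0
t 2.4 pos [ 0.4885 -0.2487  0.2274] rot [-3.142  0.     2.851] F [ 0.5 -0.2 -0.1] shift [ 0.0076 -0.0031  0.1974] [-0.      0.0002  0.0006]
```

In the tool's units: 0.03 m is 0.6, 0.02 m is 0.4.

```bash
python3 shift.py '{"segments": [[0.152, -0.062, 0.4, 0, 0, 0], [0, 0, 0.6, 0, 0, 0], [0, 0, 0.6, 0, 0, 0], [0, 0, 0.6, 0, 0, 0], [0, 0, 0.6, 0, 0, 0], [0, 0, 0.6, 0, 0, 0], [0, 0, 0.4, 0, 0, 0], [0, 0, 0.15, 0, 0, 0], [0, 0, 0, 0, 0, 0], [0, 0, 0, 0, 0, 0]]}'
python3 shift.py '{"segments": [[0, 0, 0, 0, 0, 0], [0, 0, 0, 0, 0, 0], [0, 0, 0, 0, 0, 0], [0, 0, 0, 0, 0, 0], [0, 0, 0, 0, 0, 0], [0, 0, 0, 0, 0, 0], [0, 0, 0, 0, 0, 0], [0, 0, 0, 0, 0, 0]]}' 0 45
```

```text
time_s: 3.4
ee_pos: [0.4804, -0.248, 0.031]
eef_rot: [-3.141, 0.001, 2.851]
force: [-0.4, -0.6, 1.2]
grip_width: 0.07
grip_force: 0.0
time_s: 4.2
ee_pos: [0.4799, -0.2478, 0.03]
eef_rot: [-3.142, 0.0, 2.851]
force: [-0.3, -1.4, 0.2]
grip_width: 0.0235
grip_force: 45.0
```

In the tool's units: -0.03 m is -0.6, -0.02 m is -0.4.

```bash
python3 shift.py '{"segments": [[0, 0, -0.2, 0, 0, 0], [0, 0, -0.4, 0, 0, 0], [0, 0, -0.6, 0, 0, 0], [0, 0, -0.6, 0, 0, 0], [0, 0, -0.6, 0, 0, 0], [0, 0, -0.4, 0, 0, 0], [0, 0, -0.2, 0, 0, 0], [0, 0, 0, 0, 0, 0]]}'
python3 -c "
from h import *
go((.4746,.1142,.180),3.327)"
```

```text
time_s: 5.0
ee_pos: [0.4802, -0.2479, 0.1811]
eef_rot: [-3.141, 0.002, 2.851]
force: [0.1, -0.0, -1.9]
grip_width: 0.0238
grip_force: 45.0
t 5.0 pos [ 0.4802 -0.2479  0.1811] rot [-3.141e+00  2.000e-03  2.851e+00] F [ 0.1 -0.  -1.9] shift [0.1092 0.3453 0.0008] [-0.0009  0.0018 -0.4762]
```

In the tool's units: -0.12 rad / 4 = -0.03.

```bash
python3 shift.py '{"segments": [[0, 0, 0, 0, 0, -0.02], [0, 0, 0, 0, 0, -0.03], [0, 0, 0, 0, 0, -0.03], [0, 0, 0, 0, 0, -0.025], [0, 0, 0, 0, 0, -0.014], [0, 0, 0, 0, 0, 0]]}'
python3 -c "
from h import *
go((.4746,.1142,.180),3.327)"
```

```text
time_s: 5.6
ee_pos: [0.4795, -0.2475, 0.1786]
eef_rot: [3.14, -0.002, -2.956]
force: [0.3, 0.5, -2.2]
grip_width: 0.0236
grip_force: 45.0
t 5.6 pos [ 0.4795 -0.2475  0.1786] rot [ 3.140e+00 -2.000e-03 -2.956e+00] F [ 0.3  0.5 -2.2] shift [-0.0621  0.3563 -0.001 ] [ 0.0014 -0.0016  0.0006]
```

In the tool's units: 0.04 m is 0.8, 0.02 m is 0.4.

```bash
python3 shift.py '{"segments": [[-0.06, 0.326, 0, 0, 0, 0], [-0.13, 0.8, 0, 0, 0, 0], [-0.14, 0.8, 0, 0, 0, 0], [-0.14, 0.8, 0, 0, 0, 0], [-0.14, 0.8, 0, 0, 0, 0], [-0.14, 0.8, 0, 0, 0, 0], [-0.14, 0.8, 0, 0, 0, 0], [-0.14, 0.8, 0, 0, 0, 0], [-0.14, 0.8, 0, 0, 0, 0], [-0.072, 0.4, 0, 0, 0, 0]]}'
python3 shift.py '{"segments": [[0, 0, 0.2, 0, 0, 0], [0, 0, 0.4, 0, 0, 0], [0, 0, 0.2, 0, 0, 0], [0, 0, 0, 0, 0, 0], [0, 0, 0, 0, 0, 0]]}'
python3 - <<'E'
from h import *
go((.4746,.1142,.1217),3.327)
c=cams();t,s=c["top"]["pixels"],c["side"]["pixels"]
r=lambda im,x0,y0,w,h:cv2.resize(im[y0:y0+h,x0:x0+w],(400,500),interpolation=cv2.INTER_CUBIC)
cv2.imwrite("pics/c2.png",np.hstack([r(t,240,150,80,100),r(s,290,120,80,100)]))
E
```

```text
time_s: 6.6
ee_pos: [0.4742, 0.1171, 0.1795]
eef_rot: [3.141, -0.001, -2.956]
force: [-0.3, -0.3, -2.0]
grip_width: 0.0236
grip_force: 45.0
time_s: 7.1
ee_pos: [0.4754, 0.1136, 0.1401]
eef_rot: [-3.142, -0.0, -2.957]
force: [-0.0, -0.3, -0.2]
grip_width: 0.0236
grip_force: 45.0
t 7.1 pos [0.4754 0.1136 0.1401] rot [-3.142 -0.    -2.957] F [-0.  -0.3 -0.2] shift [0.0006 0.0008 0.0184] [-0.     -0.0002 -0.0012]
```

View pics/c2.png

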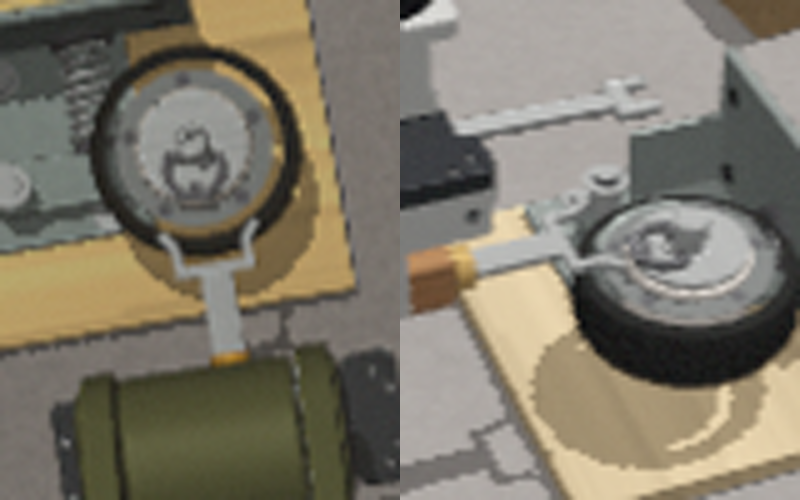

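The fork points at the clip: tine tips are near px (273,197) and (290,195), the clip heel near (279.6,191), and the axle near (278,178). Before lowering, I'll check the fork's axis and height.

Run:
```python
from h import *
c=cams();t,s=c["top"],c["side"]
o=ctrl.get_obs();p=o["ee_pos"];y=o["eef_rot"][2]-np.pi;u=np.array([np.cos(y),np.sin(y)])
k=big(mask(t["pixels"],(0,0,135),(180,60,255),(268,194,296,222)))
P=onz(t,k.reshape(-1,2),p[2]-.011+.0025)[:,:2]-p[:2]
a=P@u*1000;l=P@[-u[1],u[0]]*1000
print("along",a.min(),a.max(),"lat",l.min(),l.max())
for lo,hi in((45,60),(60,75),(75,93)):
    q=l[(a>lo)&(a<hi)];print(lo,hi,q.min(),q.max(),(q.min()+q.max())/2)
tips=[a[l>0].max(),a[l<0].max()];print(tips)
# side: blade predicted vs seen
P=[[*(p[:2]+u*d+np.array([-u[1],u[0]])*w),p[2]-.011+.0025] for d,w in((.05,-.009),(.095,-.009),(.121,-.0275),(.121,.0275))]
print(proj(s,P).round(1).tolist())
```

```text
along 49.60738826031012 119.0831732002658 lat -26.13297287680014 25.508861980431025
45 60 -8.721583216720855 7.979781758109027 -0.3709007293059141
60 75 -8.769385260849164 6.5689291601197315 -1.1002280503647164
75 93 -9.290046549409174 7.904606645244993 -0.6927199520820908
[np.float64(119.0831732002658), np.float64(118.86322747653)]
[[304.8, 174.1], [321.6, 170.2], [333.9, 172.3], [325.9, 159.5]]
```

In the tool's units: 0.0091 m is 0.182, 0.009 m is 0.18.

```bash
python3 shift.py '{"segments": [[0, 0, 0.18, 0, 0, 0], [0, 0.01, 0.182, 0, 0, 0], [0, 0, 0, 0, 0, 0], [0, 0, 0, 0, 0, 0]]}'
python3 shift.py '{"segments": [[-0.06, 0, 0, 0, 0, 0], [-0.12, 0, 0, 0, 0, 0], [-0.12, 0, 0, 0, 0, 0], [-0.12, 0, 0, 0, 0, 0], [-0.1, 0, 0, 0, 0, 0], [-0.08, 0, 0, 0, 0, 0], [0, 0, 0, 0, 0, 0], [0, 0, 0, 0, 0, 0]]}'
cat >> h.py <<'E'
def seat():
    o=ctrl.get_obs();u=np.array([np.cos(.185),np.sin(.185),0]);v=np.array([-u[1],u[0],0])
    d=o["ee_pos"]-[.6447,.146,0];print("t",round(o["time_s"],1),"seat x",round((d@u+.118)*1000,2),"y",round(d@v*1000,2),"z",round(o["ee_pos"][2]*1000-11,2),"rot",o["eef_rot"].round(3),"Fx,y,z",round(o["force"]@u,1),round(o["force"]@v,1),o["force"][2].round(1))
E
python3 -c "
from h import *
seat()"
```

```text
time_s: 7.7
ee_pos: [0.4751, 0.1144, 0.1215]
eef_rot: [3.142, -0.001, -2.956]
force: [-0.9, -0.1, -1.1]
grip_width: 0.0237
grip_force: 45.0
time_s: 8.5
ee_pos: [0.5046, 0.1199, 0.1217]
eef_rot: [3.142, -0.0, -2.956]
force: [0.4, -1.4, -2.0]
grip_width: 0.0239
grip_force: 45.0
t 8.5 seat x -24.47 y 0.14 z 110.74 rot [ 3.142 -0.    -2.956] Fx,y,z 0.1 -1.4 -2.0
```

In the tool's units: -0.002 m is -0.04.

```bash
python3 shift.py '{"segments": [[-0.04, 0, 0, 0, 0, 0], [-0.04, 0, 0, 0, 0, 0], [-0.04, 0, 0, 0, 0, 0], [-0.04, 0, 0, 0, 0, 0], [-0.04, 0, 0, 0, 0, 0], [0, 0, 0, 0, 0, 0], [0, 0, 0, 0, 0, 0]]}' >/dev/null
python3 - <<'E'
from h import *
seat()
c=cams();t,s=c["top"]["pixels"],c["side"]["pixels"]
r=lambda im,x0,y0,w,h:cv2.resize(im[y0:y0+h,x0:x0+w],(400,400),interpolation=cv2.INTER_CUBIC)
cv2.imwrite("pics/c3.png",np.hstack([r(t,255,160,50,50),r(s,315,140,50,50)]))
E
```

```text
t 9.2 seat x -14.42 y 0.15 z 110.77 rot [ 3.142 -0.    -2.956] Fx,y,z -1.0 0.5 -1.6
```

View pics/c3.png

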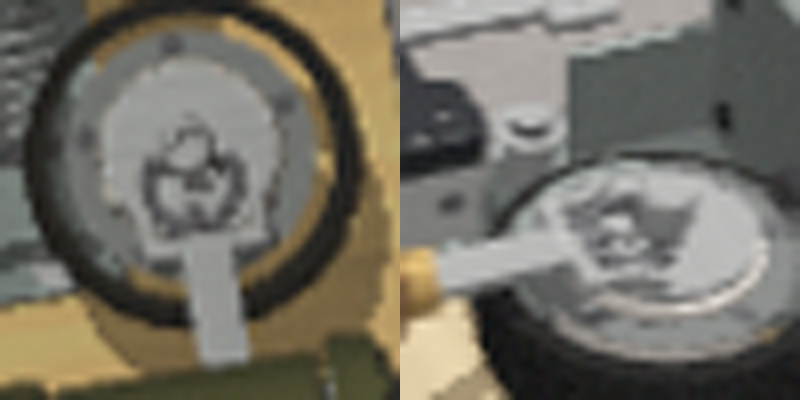

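The clip now sits in the fork pocket with its mouth at the axle, lined up with the fork (heel near px (279,190)). I'll push on, watching the force.

In the tool's units: -0.0015 m is -0.03, -0.001 m is -0.02.

```bash
S='from h import *
seat()'
python3 shift.py '{"segments": [[-0.03, 0, 0, 0, 0, 0], [-0.03, 0, 0, 0, 0, 0], [-0.02, 0, 0, 0, 0, 0]]}' >/dev/null; python3 -c "$S"
python3 shift.py '{"segments": [[-0.02, 0, 0, 0, 0, 0], [-0.02, 0, 0, 0, 0, 0], [-0.02, 0, 0, 0, 0, 0]]}' >/dev/null; python3 -c "$S"
python3 shift.py '{"segments": [[-0.02, 0, 0, 0, 0, 0], [-0.02, 0, 0, 0, 0, 0], [-0.02, 0, 0, 0, 0, 0]]}' >/dev/null; python3 -c "$S"
```

```text
t 9.6 seat x -10.61 y 0.18 z 110.72 rot [ 3.142e+00 -1.000e-03 -2.956e+00] Fx,y,z -4.9 0.8 -0.8
t 9.9 seat x -8.1 y 0.17 z 110.53 rot [ 3.142e+00 -2.000e-03 -2.956e+00] Fx,y,z -9.6 0.9 0.7
t 10.2 seat x -5.66 y 0.18 z 110.27 rot [ 3.142 -0.004 -2.956] Fx,y,z -12.0 1.3 0.9
```

In the tool's units: -0.001 m is -0.02, -0.0005 m is -0.01.

```bash
S='from h import *
seat()'
python3 shift.py '{"segments": [[-0.02, 0, -0.01, 0, 0, 0], [-0.02, 0, 0, 0, 0, 0]]}' >/dev/null; python3 -c "$S"
python3 shift.py '{"segments": [[-0.02, 0, -0.004, 0, 0, 0], [-0.02, 0, 0, 0, 0, 0]]}' >/dev/null; python3 -c "$S"
python3 shift.py '{"segments": [[-0.02, 0, 0, 0, 0, 0], [-0.02, 0, 0, 0, 0, 0]]}' >/dev/null; python3 -c "$S"
```

```text
t 10.4 seat x -4.09 y 0.2 z 110.49 rot [ 3.142 -0.005 -2.956] Fx,y,z -14.9 0.5 0.8
t 10.6 seat x -2.31 y 0.23 z 110.55 rot [ 3.141 -0.006 -2.956] Fx,y,z -16.0 1.0 1.5
t 10.8 seat x 0.72 y 0.14 z 110.96 rot [-3.142e+00 -3.000e-03 -2.956e+00] Fx,y,z -6.7 -0.4 -1.4
```

In the tool's units: -0.001 m is -0.02.

```bash
S='from h import *
seat()'
python3 shift.py '{"segments": [[0, 0, 0, 0, 0, 0], [0, 0, 0, 0, 0, 0]]}' >/dev/null; python3 -c "$S"
python3 shift.py '{"segments": [[-0.02, 0, 0, 0, 0, 0], [-0.02, 0, 0, 0, 0, 0], [0, 0, 0, 0, 0, 0]]}' >/dev/null; python3 -c "$S"
```

```text
t 11.0 seat x 0.9 y 0.1 z 111.0 rot [-3.142e+00 -2.000e-03 -2.956e+00] Fx,y,z -6.1 0.1 -2.5
t 11.3 seat x 2.56 y 0.08 z 110.87 rot [-3.142 -0.004 -2.956] Fx,y,z -9.1 0.5 -0.9
```

The force peaked above 16 N, dropped to 6 N, then rose at about 2 N/mm, which means the clip has snapped home. I'll draw back and look.

In the tool's units: 0.01 m is 0.2, 0.008 m is 0.16.

```bash
python3 shift.py '{"segments": [[0.04, 0, 0, 0, 0, 0], [0.06, 0, 0, 0, 0, 0], [0.12, 0, 0, 0, 0, 0], [0.16, 0, 0, 0, 0, 0], [0.2, 0, 0, 0, 0, 0], [0.2, 0, 0, 0, 0, 0], [0.2, 0, 0, 0, 0, 0], [0.2, 0, 0, 0, 0, 0], [0.1, 0, 0, 0, 0, 0], [0, 0, 0, 0, 0, 0]]}' >/dev/null
python3 - <<'E'
from h import *
seat()
c=cams();t,s=c["top"]["pixels"],c["side"]["pixels"]
r=lambda im,x0,y0,w,h:cv2.resize(im[y0:y0+h,x0:x0+w],(400,400),interpolation=cv2.INTER_CUBIC)
cv2.imwrite("pics/c4.png",np.hstack([r(t,255,160,50,50),r(s,315,140,50,50)]))
E
```

```text
t 12.3 seat x -60.81 y 0.13 z 111.75 rot [-3.142  0.    -2.956] Fx,y,z 0.2 -0.4 -0.9
```

View pics/c4.png

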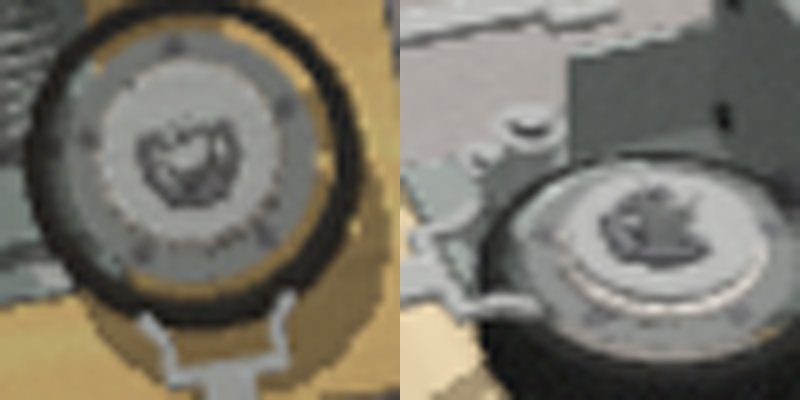

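The clip now rings the axle head concentrically, centred near px (278.6,179.5), with its heel about 20 mm behind the axle. Now I'll return the fork.

In the tool's units: -0.02 m is -0.4, -0.01 m is -0.2, 0.12 rad / 4 = 0.03.

```bash
python3 shift.py '{"segments": [[0, 0, -0.2, 0, 0, 0], [0, 0, -0.4, 0, 0, 0], [0, 0, -0.4, 0, 0, 0], [0, 0, -0.2, 0, 0, 0], [0, 0, 0, 0, 0, 0.015], [0, 0, 0, 0, 0, 0.03], [0, 0, 0, 0, 0, 0.03], [0, 0, 0, 0, 0, 0.03], [0, 0, 0, 0, 0, 0.014], [0, 0, 0, 0, 0, 0]]}' 
python3 -c "
from h import *
go((.480,-.2478,.180),2.851)"
```

```text
time_s: 13.4
ee_pos: [0.4694, 0.1133, 0.1826]
eef_rot: [-3.142, -0.0, 2.85]
force: [-0.1, -0.3, -1.3]
grip_width: 0.0236
grip_force: 45.0
t 13.4 pos [0.4694 0.1133 0.1826] rot [-3.142 -0.     2.85 ] F [-0.1 -0.3 -1.3] shift [-0.114  -0.3428  0.0026] [-0.0001 -0.0001 -0.001 ]
```

In the tool's units: -0.042 m is -0.84, -0.036 m is -0.72.

```bash
python3 shift.py '{"segments": [[-0.12, -0.376, 0, 0, 0, 0], [-0.24, -0.72, 0, 0, 0, 0], [-0.28, -0.84, 0, 0, 0, 0], [-0.28, -0.84, 0, 0, 0, 0], [-0.28, -0.84, 0, 0, 0, 0], [-0.28, -0.84, 0, 0, 0, 0], [-0.28, -0.84, 0, 0, 0, 0], [-0.28, -0.84, 0, 0, 0, 0], [-0.16, -0.48, 0, 0, 0, 0], [-0.08, -0.24, 0, 0, 0, 0]]}' >/dev/null
python3 shift.py '{"segments": [[0, 0, 0.2, 0, 0, 0], [0, 0, 0.6, 0, 0, 0], [0, 0, 0.6, 0, 0, 0], [0, 0, 0.6, 0, 0, 0], [0, 0, 0.4, 0, 0, 0], [0, 0, 0.2, 0, 0, 0], [0, 0, 0, 0, 0, 0], [0, 0, 0, 0, 0, 0]]}'
python3 -c "
from h import *
go((.480,-.2478,.0305),2.851)"
```

```text
time_s: 15.2
ee_pos: [0.4808, -0.2474, 0.0533]
eef_rot: [-3.141, 0.001, 2.852]
force: [0.1, 0.1, -1.6]
grip_width: 0.0236
grip_force: 45.0
t 15.2 pos [ 0.4808 -0.2474  0.0533] rot [-3.141e+00  1.000e-03  2.852e+00] F [ 0.1  0.1 -1.6] shift [ 0.0006 -0.0006  0.0228] [-0.0002  0.0009  0.0007]
```

In the tool's units: 0.006 m is 0.12, 0.004 m is 0.08.

```bash
python3 shift.py '{"segments": [[0, 0, 0.12, 0, 0, 0], [0, 0, 0.12, 0, 0, 0], [0, 0, 0.08, 0, 0, 0], [0, 0, 0.06, 0, 0, 0], [0, 0, 0.04, 0, 0, 0], [0, 0, 0.03, 0, 0, 0], [0, 0, 0, 0, 0, 0], [0, 0, 0, 0, 0, 0]]}'
```

```text
time_s: 16.0
ee_pos: [0.4803, -0.2478, 0.0301]
eef_rot: [-3.141, 0.0, 2.851]
force: [0.8, 0.3, -1.3]
grip_width: 0.0235
grip_force: 45.0
```

In the tool's units: 0.0005 m is 0.01.

```bash
python3 shift.py '{"segments": [[0, 0, 0.01, 0, 0, 0], [0, 0, 0, 0, 0, 0], [0, 0, 0.01, 0, 0, 0], [0, 0, 0, 0, 0, 0], [0, 0, 0, 0, 0, 0]]}'
```

```text
time_s: 16.5
ee_pos: [0.4804, -0.2478, 0.0299]
eef_rot: [-3.141, 0.0, 2.851]
force: [-5.2, 3.7, 12.3]
grip_width: 0.0238
grip_force: 45.0
```

Contact made; release slowly and lift.

In the tool's units: -0.0005 m is -0.01.

```bash
python3 shift.py '{"segments": [[0, 0, -0.01, 0, 0, 0], [0, 0, 0, 0, 0, 0]]}' - 8
python3 shift.py '{"segments": [[0, 0, 0, 0, 0, 0], [0, 0, 0, 0, 0, 0], [0, 0, 0, 0, 0, 0], [0, 0, 0, 0, 0, 0], [0, 0, 0, 0, 0, 0]]}' 0.06
python3 shift.py '{"segments": [[0, 0, -0.2, 0, 0, 0], [0, 0, -0.6, 0, 0, 0], [0, 0, -0.8, 0, 0, 0], [0, 0, -0.8, 0, 0, 0], [0, 0, -0.6, 0, 0, 0], [0.8, 0, 0, 0, 0, 0], [0.8, 0, 0, 0, 0, 0], [0.8, 0, 0, 0, 0, 0], [0, 0, 0, 0, 0, 0], [0, 0, 0, 0, 0, 0]]}'
python3 - <<'E'
from h import *
c=cams();t,s=c["top"]["pixels"],c["side"]["pixels"]
cv2.imwrite("pics/c5.png",np.hstack([cv2.resize(t[160:300,250:450],(400,280)),cv2.resize(s[140:390,200:480],(400,280))]))
E
```

```text
time_s: 16.7
ee_pos: [0.4804, -0.2479, 0.03]
eef_rot: [-3.141, 0.001, 2.851]
force: [-2.1, 1.2, 6.2]
grip_width: 0.0238
grip_force: 8.0
time_s: 17.2
ee_pos: [0.4803, -0.2478, 0.0295]
eef_rot: [3.142, -0.0, 2.851]
force: [-0.0, -0.1, -0.5]
grip_width: 0.0588
grip_force: 0.0
time_s: 18.2
ee_pos: [0.3655, -0.2136, 0.1807]
eef_rot: [-3.141, 0.002, 2.85]
force: [-0.7, -0.1, -0.5]
grip_width: 0.0598
grip_force: 0.0
```

View pics/c5.png

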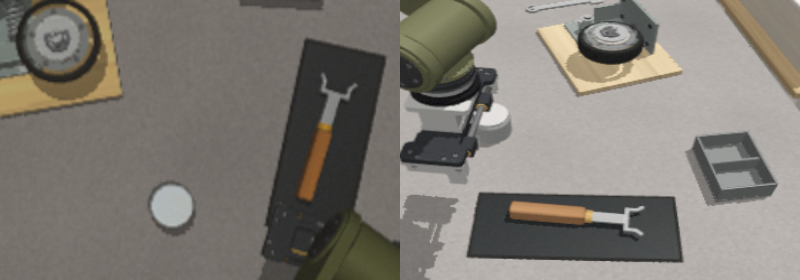

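The fork lies flat on the mat as it did before (handle near crop (315,165) in the top view), the clip is on the axle, and the gripper is clear. I'll hand in.

```bash
python3 -c "
from station import ctrl
print(ctrl.hand_in())"
```

```text
the job is handed in; nothing more can be done
None
```

The E-clip snapped home in the axle groove at a highest measured push of about 16 N (limit 30 N), the fork lies flat on its mat with the gripper clear, and the job is handed in; hand-in returned no verdict.

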